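Shim the tooling plate level

TASK

The tooling plate on the bench sits low on its single foot, so the bubble of the level screwed on top is off to one side. Pick out the steel wedge from among the loose bars and push it, thin end first, along the bench straight in from the plate's foot end, under that foot, until the bubble sits centred between the two black lines. Let go and leave the wedge there, flat on the bench and holding the plate level.

Things in the scene. Friction and masses are not known exactly. Their poses are not given: they have to be found in the camera images.
- wedge_grip (a point): Grey steel wedge, 135 mm long, 36 wide, 0.3 kg, flat on the bench near two untapered bars (flat 105 x 30 x 8, square 150 x 22 x 22). 26 mm high along its 40 mm tail with a dark 12 mm hole, then tapers over 95 mm to a 3 mm thin end. Point: middle of the tail, 13 mm above the underside, 20 mm from the thick end, 115 from the thin end. +y: along it to the thin end; x: across, the way to grip it.
- foot (a point): Lowest point of the plate's single foot, a dark 16 mm ball-ended stub under the tongue at one end of the plate. +y: along the plate to its hinge, the way the wedge is pushed in; x: across; z: up. 6 to 11 mm above the bench at the start, 12 mm higher when level. The wedge lifts it about 0.24 mm per mm pushed, against 5 to 15 N in all.
- fixture: Two fixed dark hinge posts that carry the steel tooling plate, free to tip. Same axes as the foot's; origin below the foot, within 3 mm of bench height, 200 mm from the hinge. When level the tongue (50 mm wide, ends 13 mm outside the foot) is 36 to 48 mm above the origin; 30 mm inside the foot the plate is 140 mm wide; the level on it begins 55 mm inside the foot, its top 70 mm up.
- bubble (a joint): Bubble of the black level on the plate: pale, 10 mm long, in a 72 mm olive window along the plate, with two black lines 21 mm apart about its middle. Value: the bubble's offset in m. 0 is centred; negative (-0.018 at the start) is towards the hinge, foot too low; positive is towards the foot, foot too high. Moves 1.5 mm per mm of foot lift.
There are look-alikes about, which are no part of the job. Leave any turquoise look-alike of the part that bears wedge_grip alone.

How it is judged (in metres and radians):
At the end, for the whole second after the job is handed in: The bubble stays within 5.5 mm of the middle (between the lines); the wedge lies flat on the bench (within 6 degrees) under the foot, pointing inwards along the plate within 20 degrees, the middle of its tail outside the foot by 10 to 90 mm and within 30 mm of the foot's line sideways (value of joint bubble between -0.0055 and 0.0055 m and y of wedge_grip in the frame of foot between -0.09 and -0.01 m and x of wedge_grip in the frame of foot between -0.03 and 0.03 m and angle between the y axis of wedge_grip and the y axis of foot, either way round below 0.35 rad and angle between wedge_grip's own z axis and vertical below 0.1 rad); the robot touches nothing.
It also fails if it takes over 40 s, if anything falls off the work surface, if the arm or the gripper's body presses on something with over 40 N, if the wrist force passes 120 N, or if a joint passes its speed limit or range.

ROBOT

A 6-joint arm with a two-finger parallel gripper is mounted at the origin on the work surface. World frame = base frame: x ahead of the robot, y to its left, z up, the work surface at z = 0. Lengths are in mm, angles in rad, forces in N, time in s.
With the tool pointing down it reaches from about 275 to 750 mm from the base axis. Payload 10.2 kg.
Tool frame: the origin (TCP) lies at the very end of the fingers, on their centre line; the grasp point (between the pads) lies 19 mm behind it; z points along the fingers, y is the line along which they close (so a half turn about z gives the same grasp; the last joint's range is limited). The gripper opens to 85 mm and grips with 20 to 120 N. Pads are 22 mm wide; open, the fingers measure 114 mm over their backs; the gripper's body (76 mm by 85 mm) begins 54 mm behind the grasp point. The pads swing forward as they close: fully open they stand 13 mm farther back than shut.
Start: joints at [-1.378, 0.313, 1.498, -0, 1.331, -0.223], TCP at [212.047, -480.278, 197.494] pointing down, gripper open.
Joint ranges: [-2.94, 2.94], [-0.97, 2.17], [0.19, 2.56], [-1.23, 4.37], [0.02, 3.11], [-2.88, 2.88]. Speed limits (rad/s): [2.39, 2.39, 3.01, 3.14, 3.14, 3.14].

INTERFACE

Orientations are given as a unit quaternion [w, x, y, z].
In Python, from rig import monitor, eyes, job gives the robot as it stands. The module is installed in compiled form; this text tells all that it offers.
- The arm moves only by the tool send_rows, never from a script. Its argument "targets" is one flat list of numbers, 7 for each row, row after row: the turn, a rotation vector about the tool's x, y, z in degrees, then the shift along the tool's x, y, z in units of 60 mm (1.0 is 60 mm), then the opening, from -1 (shut) to 1 (fully open), so that 0 is half open. A call has 1 to 5 rows; each row shifts and turns the commanded pose from where the row before left it, along the tool's axes as they then stand; what a row does not reach is not made up. A row lasts 1/8 s, in which the tool goes at most 62.5 mm and 10.7 degrees, less where a joint would pass 70% of its speed; a pose out of reach is approached as far as the arm can. A call is refused whole if a number of a shift passes 1 or a number of a turn 10.7, either way. A call with a gripper value outside its range is refused whole. The fingers move at their own pace and stop on an object; "newtons" is the grip in N (left out, the last holds). Time passes only in rows, so rows that do not move let the fingers close. It gives the time, the measured TCP pose, the force, the opening and the grip force at its end, in the units of the state.
- monitor.sense(): the state, without advancing time (a new reading comes with each control period).
- eyes.capture(name): name is "scene" or "top"; returns a dict with "img" (480x640x3 uint8, red, green, blue), "K" (3x3 intrinsics, pixels), "R" (3x3) and "t" (3): a world point X has camera coordinates R X + t. Camera axes: x right, y down, z forward; pixel columns grow to the right and rows downward; lengths in mm; the calibration is good to about 2 mm. A picture is of the moment at which its call begins. There is no depth.
- job.finish_job(): hands the job in; it is judged then, once.
The state is a dict: "time_s": time; "joints": joint angles; "dq": joint speeds; "tau": joint torques, N m; "eef_pos": TCP position; "ee_rot": TCP orientation; "force": force on the tool from outside, world axes, zero at the start; "wrist_torque": the same for the moment, N m; "grip_width": opening from 0.0 (shut) to 1.0 (fully open); "grip_force": force on a finger pad.
Only numpy, scipy, OpenCV 4.12 (cv2) and the standard library are available. Lean on these libraries where they do the work, as an engineer would, in place of code of your own. Each camera call takes 0.05 s, during which the arm holds its last target. There are 200 camera calls.

## Working session

There is one attempt and no reset: what is moved stays moved. The work goes in short steps, Python scripts to look and compute and a tool call to move; the robot and the scene stay as the last step left them, time stands still between calls to the robot, and variables do not carry over. Pictures are saved under pics/ and viewed, at most 10 in all, crops included, and the job is handed in when it is done.

Besides the shell and the picture viewer there is one more tool, called as name(argument=value, ...) on one line, values as JSON. send_rows: Moves the arm, as the interface text tells. Its arguments: {"type":"object","properties":{"targets":{"type":"array","items":{"type":"number"}},"newtons":{"type":"number"}},"required":["targets"]}

```bash
mkdir -p pics; python3 - <<'E'
from rig import monitor, eyes
import cv2,numpy as np
for n in("scene","top"):
    c=eyes.capture(n); cv2.imwrite(f"pics/{n}0.png",c["img"][:,:,::-1]); np.savez(f"{n}0.npz",**c)
    print(n,-c["R"].T@c["t"],c["R"].round(3).tolist(),c["K"].tolist())
s=monitor.sense();print(s)
E
```

```text
scene [982.91199444 246.21511195 662.47392865] [[-0.621, 0.783, 0.02], [0.579, 0.476, -0.662], [-0.528, -0.4, -0.749]] [[461.80433316357465, 0.0, 314.6576166435401], [0.0, 461.80433316357465, 241.99736836369226], [0.0, 0.0, 1.0]]
top [ 409.34621684  -50.96515989 1097.92571492] [[-0.028, -1.0, 0.012], [-0.986, 0.025, -0.166], [0.165, -0.016, -0.986]] [[499.032828006369, 0.0, 318.2360474478399], [0.0, 499.032828006369, 237.06573541324153], [0.0, 0.0, 1.0]]
{'time_s': 0.1, 'joints': array([-1.37840734e+00,  3.13367915e-01,  1.49836393e+00, -1.20796166e-06,
        1.33099925e+00, -2.23359299e-01]), 'dq': array([-0.0011192 , -0.00090041, -0.00174888,  0.00120582, -0.00026595,
       -0.00035624]), 'tau': array([ 1.50857275e-03, -4.12899649e+01, -2.60143661e+01, -1.92922353e-04,
        3.02608642e-03, -1.67179039e-06]), 'eef_pos': array([ 211.98950037, -480.00313358,  197.00463596]), 'ee_rot': array([-5.69163964e-04,  9.78471672e-01,  2.06380384e-01,  8.22761014e-06]), 'force': array([-0.11148811,  0.06759844, -0.46914011]), 'wrist_torque': array([-0.00296486,  0.07857413,  0.0126374 ]), 'grip_force': 0.0, 'grip_width': 0.9986113506268086}
```

View pics/scene0.png

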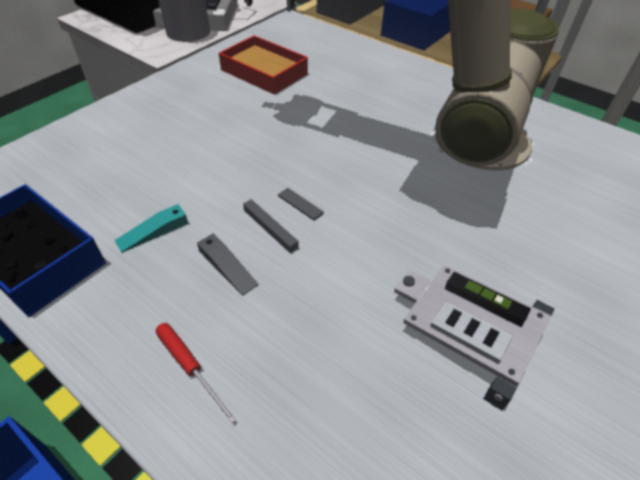

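View pics/top0.png

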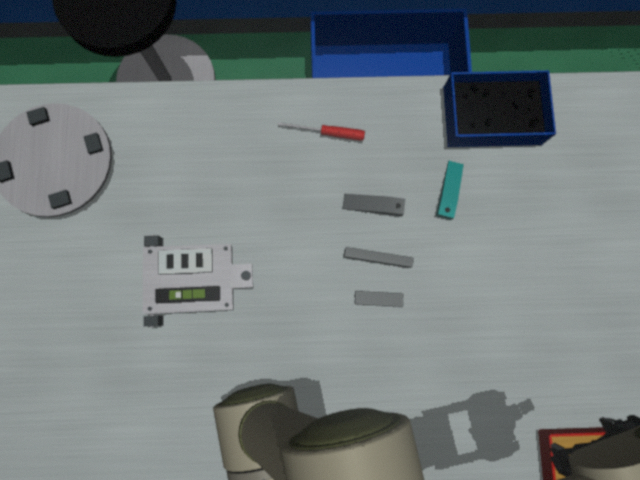

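Candidates in top (scene) pixels:
- Grey bar with a dark hole at (373,204) (scene (227,264)).
- Long bar at (378,257), no hole: the square bar.
- Short bar at (379,298), no hole: the flat bar.
- Turquoise look-alike at (450,190): leave alone.

The grey bar with the hole fits the wedge. Its thin end points left in the top view, towards the plate. I'll confirm that in an enlarged crop.

```bash
cat > h.py <<'E'
import numpy as np,cv2
def load(n): return dict(np.load(n))
def ray(c,p):
    d=c["R"].T@np.linalg.inv(c["K"])@np.array([p[0],p[1],1.]); return -c["R"].T@c["t"],d/np.linalg.norm(d)
def plane(c,p,z):
    o,d=ray(c,p); return o+d*(z-o[2])/d[2]
def tri(c1,p1,c2,p2):
    a,u=ray(c1,p1);b,v=ray(c2,p2)
    s=np.linalg.lstsq(np.stack([u,-v],1),b-a,rcond=None)[0]
    A,B=a+s[0]*u,b+s[1]*v; return (A+B)/2,np.linalg.norm(A-B)
def proj(c,X):
    q=c["K"]@(c["R"]@np.asarray(X,float)+c["t"]); return q[:2]/q[2]
E
python3 - <<'E'
from h import *
t=load("top0.npz");s=load("scene0.npz")
def cr(c,x,y,w,h):return cv2.resize(c["img"][y:y+h,x:x+w,::-1],(400,300),interpolation=cv2.INTER_CUBIC)
cv2.imwrite("pics/crop.png",np.vstack([np.hstack([cr(t,330,170,100,75),cr(s,180,215,100,75)]),np.hstack([cr(t,140,225,120,90),cr(s,390,255,100,75)])]))
def comps(c,x0,y0,x1,y1,lo,hi):
    g=cv2.cvtColor(c["img"],cv2.COLOR_RGB2GRAY);m=np.zeros_like(g);m[y0:y1,x0:x1]=((g>=lo)&(g<hi))[y0:y1,x0:x1]*255
    for k in cv2.findContours(m,cv2.RETR_EXTERNAL,cv2.CHAIN_APPROX_NONE)[0]:
        if cv2.contourArea(k)>60: yield k,cv2.minAreaRect(k)
for nm,c,b in(("top",t,(335,185,415,220)),("scene",s,(190,228,262,300))):
    for k,r in comps(c,*b,0,125):
        print(nm,[x for x in r],cv2.boxPoints(r).round(1).tolist())
        if nm=="top":print([plane(t,p,10).round(0).tolist() for p in cv2.boxPoints(r)])
        else:print([plane(s,p,10).round(0).tolist() for p in cv2.boxPoints(r)])
print("tongue hole",tri(t,(246,275),s,(409,282)))
E
```

```text
top [(373.1039733886719, 204.46041870117188), (61.592803955078125, 19.602231979370117), 5.710593223571777] [[341.5, 211.10000610351562], [343.3999938964844, 191.60000610351562], [404.70001220703125, 197.8000030517578], [402.79998779296875, 217.3000030517578]]
[[649.0, -123.0, 10.0], [694.0, -128.0, 10.0], [676.0, -266.0, 10.0], [632.0, -259.0, 10.0]]
scene [(227.00003051757812, 264.0000305175781), (72.12489318847656, 22.62741470336914), 45.0] [[193.5, 246.5], [209.5, 230.5], [260.5, 281.5], [244.5, 297.5]]
[[675.0, -269.0, 10.0], [628.0, -276.0, 10.0], [656.0, -118.0, 10.0], [698.0, -116.0, 10.0]]
tongue hole (array([509.29396975,  89.09459645,  32.6198054 ]), np.float64(2.92841173183245))
```

View pics/crop.png

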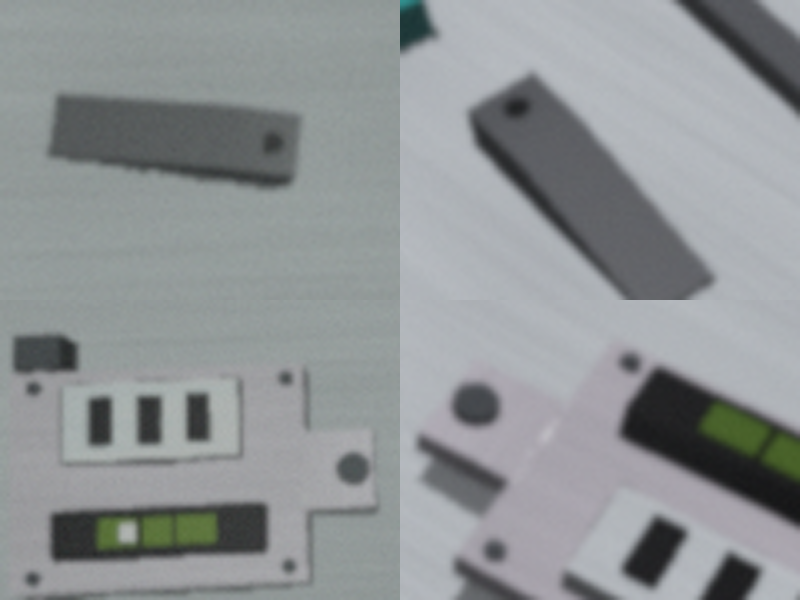

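The crop confirms it. The grey bar has the hole at its thick right end, near top (398,205), and tapers to the left. It is the wedge, and its thin end faces the plate, whose foot bolt is near (245,275).

```bash
python3 - <<'E'
from h import *
t=load("top0.npz");s=load("scene0.npz")
T=lambda x,y,X=330,Y=170,k=4:((x+.5)/k-.5+X,(y+.5)/k-.5+Y)
P=lambda x,y:T(x,y-300,140,225,10/3)
h,e=tri(t,T(272,142),s,T(515-400,106,180,215));print("hole",h.round(1),e, plane(t,T(272,142),26).round(1),plane(s,T(115,106,180,215),26).round(1))
a,b=plane(t,T(57,95),3),plane(t,T(48,155),3);print("thin",a.round(1),b.round(1),"width",np.linalg.norm(a-b),"scene thin R corner",plane(s,T(315,278,180,215),3).round(1))
m=(a+b)/2;hp=plane(t,T(272,142),26);d=(m-hp)[:2];print("len",np.linalg.norm(d),"yaw of wedge y",np.degrees(np.arctan2(d[1],d[0])))
bt,e=tri(t,P(352,468),s,T(75,104,390,255));print("bolt",bt.round(1),e,plane(t,P(352,468),33).round(1),plane(s,T(75,104,390,255),33).round(1))
q=[plane(t,P(x,y),z) for x,y,z in((33,389,42),(33,579,42),(286,378,35),(289,566,35))]
L=(q[0]+q[1])/2;R=(q[2]+q[3])/2;B=plane(t,P(352,468),33)
print([x.round(1).tolist() for x in q],"L",L,"R",R)
for u in(L-B,L-R,q[0]-q[2],q[1]-q[3]):print("yaw",np.degrees(np.arctan2(u[1],u[0])))
E
```

```text
hole [ 656.1 -246.    25. ] 0.149121930048542 [ 656.  -245.8   26. ] [ 656.6 -245.1   26. ]
thin [ 691.5 -129.8    3. ] [ 656.9 -123.5    3. ] width 35.13079634759153 scene thin R corner [ 658.8 -120.7    3. ]
len 120.55629001321616 yaw of wedge y 81.29495282846973
bolt [509.5  88.9  36.2] 0.09147807224807004 [509.8  89.3  33. ] [507.1  88.2  33. ]
[[564.8, 291.1, 42.0], [444.7, 287.7, 42.0], [568.8, 131.2, 35.0], [448.6, 129.0, 35.0]] L [504.74887273 289.37314237  42.        ] R [508.69197535 130.12711192  35.        ]
yaw 91.43955435857154
yaw 91.41841515957748
yaw 91.4129648220403
yaw 91.4239037345081
```

Measured positions (all agree with the given sizes):
- **Wedge grip point:** about (657, -242), axis yaw 81.3°.
- **Foot:** about (509.5, 89), push direction 91.4°.

The first move turns the tool by about +57.5° in world yaw.

send_rows(targets=[0, 0, -10.5, 0, 0, 0, 1, 0, 0, -10.5, 0, 0, 0, 1, 0, 0, -10.5, 0, 0, 0, 1, 0, 0, -10.5, 0, 0, 0, 1, 0, 0, -10.5, 0, 0, 0, 1])

```text
time_s: 0.72
eef_pos: [212.0, -480.1, 197.1]
ee_rot: [-0.0, 0.784, 0.62, 0.0]
force: [0.0, -0.1, -0.3]
grip_width: 1.003
grip_force: 0.0
```

```bash
cat > go.py <<'E'
import sys,numpy as np
from scipy.spatial.transform import Rotation as Ro
from rig import monitor
def go(x,y,z,yaw):
    s=monitor.sense();q=s["ee_rot"];R=Ro.from_quat([q[1],q[2],q[3],q[0]]);M=R.as_matrix()
    W=np.array([[np.cos(yaw),np.sin(yaw),0],[np.sin(yaw),-np.cos(yaw),0],[0,0,-1]])
    print("t",round(s["time_s"],2),"pos",s["eef_pos"].round(1),"yaw",np.degrees(np.arctan2(M[1,0],M[0,0])).round(2),"F",s["force"].round(1),"w",round(s["grip_width"],3),"gf",round(s["grip_force"],1))
    print("turn",(R.inv()*Ro.from_matrix(W)).as_rotvec(degrees=True).round(2),"shift(after turn)",(W.T@(np.array([x,y,z])-s["eef_pos"])/60).round(3), "shift(before)",(M.T@(np.array([x,y,z])-s["eef_pos"])/60).round(3))
if __name__=="__main__":
    a=list(map(float,sys.argv[1:]));go(*a[:3],np.radians(a[3]))
E
python3 go.py 657 -242 70 81.3
```

```text
t 0.72 pos [ 212.  -480.1  197.1] yaw 76.67 F [ 0.  -0.1 -0.3] w 1.003 gf 0.0
turn [-0.02 -0.04 -4.63] shift(after turn) [5.044 6.731 2.119] shift(before) [5.57  6.303 2.121]
```

send_rows(targets=[0, 0, -4.6, 0, 0, 0, 1, 0, 0, 0, 0.56, 0.75, 0.1, 1, 0, 0, 0, 0.56, 0.75, 0.1, 1, 0, 0, 0, 0.56, 0.75, 0.2, 1, 0, 0, 0, 0.56, 0.75, 0.2, 1])

```text
time_s: 1.35
eef_pos: [412.4, -374.8, 160.9]
ee_rot: [-0.0, 0.761, 0.649, -0.0]
force: [-0.6, -0.6, 0.6]
grip_width: 0.999
grip_force: 0.0
```

send_rows(targets=[0, 0, 0, 0.56, 0.75, 0.2, 1, 0, 0, 0, 0.56, 0.75, 0.3, 1, 0, 0, 0, 0.56, 0.75, 0.3, 1, 0, 0, 0, 0.56, 0.75, 0.3, 1, 0, 0, 0, 0.56, 0.75, 0.3, 1])

```text
time_s: 1.98
eef_pos: [661.0, -244.4, 76.5]
ee_rot: [-0.0, 0.761, 0.649, -0.0]
force: [-0.0, -1.0, 1.1]
grip_width: 1.0
grip_force: 0.0
```

send_rows(targets=[0, 0, 0, 0, 0, 0, 1, 0, 0, 0, 0, 0, 0, 1])

```text
time_s: 2.22
eef_pos: [659.3, -245.8, 77.3]
ee_rot: [-0.0, 0.761, 0.649, -0.0]
force: [-0.1, -0.5, 0.9]
grip_width: 0.997
grip_force: 0.0
```

```bash
python3 go.py 657 -242 6 81.3; python3 - <<'E'
from rig import eyes
import cv2,numpy as np
o=[]
for n,(x,y,w,h) in(("scene",(150,160,160,160)),("top",(310,140,140,140))):
    c=eyes.capture(n);np.savez(n+"1.npz",**c);o.append(cv2.resize(c["img"][y:y+h,x:x+w,::-1],(400,400),interpolation=cv2.INTER_CUBIC))
cv2.imwrite("pics/above.png",np.hstack(o))
E
```

```text
t 2.23 pos [ 659.3 -245.8   77.3] yaw 80.92 F [-0.1 -0.5  0.9] w 0.997 gf 0.0
turn [-0.04  0.   -0.38] shift(after turn) [ 0.057 -0.047  1.188] shift(before) [ 0.057 -0.046  1.188]
```

View pics/above.png

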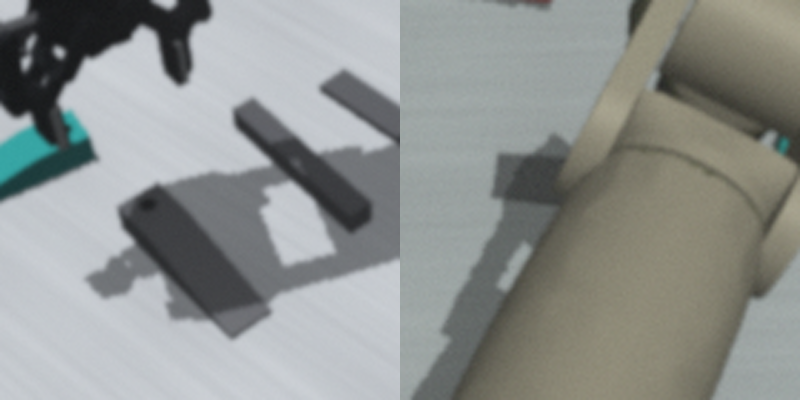

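The scene crop shows the open fingers standing above the wedge's tail, with their tips near scene pixels (222,192) and (176,218). The turquoise piece is well outside the way down. Descending.

send_rows(targets=[0, 0, -0.4, 0.06, -0.05, 0.4, 1, 0, 0, 0, 0, 0, 0.4, 1, 0, 0, 0, 0, 0, 0.25, 1, 0, 0, 0, 0, 0, 0.13, 1, 0, 0, 0, 0, 0, 0, 1])

```text
time_s: 2.95
eef_pos: [657.2, -241.8, 6.9]
ee_rot: [0.0, 0.759, 0.651, 0.0]
force: [0.3, 0.1, -0.2]
grip_width: 1.003
grip_force: 0.0
```

send_rows(newtons=60, targets=[0, 0, 0, 0, 0, 0, -0.2, 0, 0, 0, 0, 0, 0, -0.6, 0, 0, 0, 0, 0, 0, -1, 0, 0, 0, 0, 0, 0, -1, 0, 0, 0, 0, 0, 0, -1])

```text
time_s: 3.58
eef_pos: [657.3, -241.5, 6.7]
ee_rot: [-0.0, 0.759, 0.652, 0.0]
force: [-0.6, 1.0, -0.9]
grip_width: -0.002
grip_force: 0.0
```

```bash
python3 go.py 513 -61 11 91.4
```

```text
t 3.58 pos [ 657.3 -241.5    6.7] yaw 81.32 F [-0.6  1.  -0.9] w -0.002 gf 0.0
turn [ -0.    -0.   -10.08] shift(after turn) [ 3.066 -2.331 -0.071] shift(before) [ 2.611 -2.831 -0.071]
```

The fingers shut completely, so the grasp missed. Taking a look.

```bash
python3 - <<'E'
from rig import eyes
import cv2,numpy as np
from h import *
c=eyes.capture("scene");np.savez("scene2.npz",**c)
x,y,w,h=130,150,160,160
cv2.imwrite("pics/miss.png",cv2.resize(c["img"][y:y+h,x:x+w,::-1],(600,600),interpolation=cv2.INTER_CUBIC))
print(proj(c,[657.3,-241.5,6.7]),proj(c,[657,-242,26]))
E
```

```text
[211.03509183 249.16502046] [209.39737054 242.07198994]
```

View pics/miss.png

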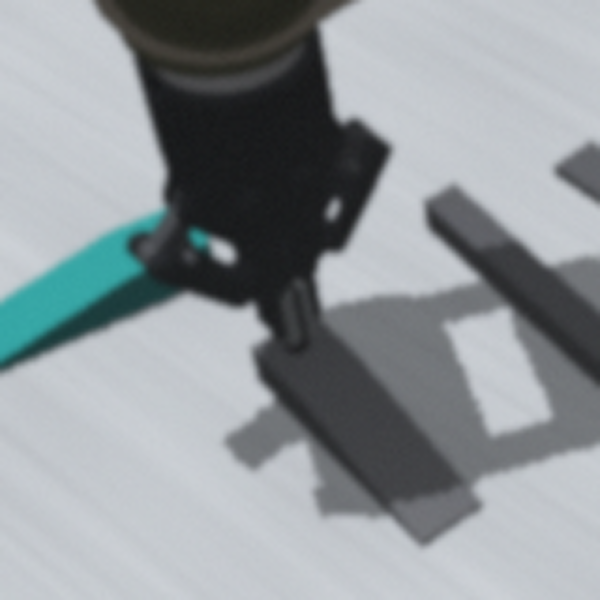

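```bash
python3 - <<'E'
from h import *
import cv2
c=load("scene1.npz");u=np.array([np.sin(np.radians(80.9)),-np.cos(np.radians(80.9)),0])
for z in(77,90,100,110):print(z,[proj(c,np.array([659.3,-245.8,z])+k*u).round(1).tolist() for k in(-42.5,42.5)])
d=load("scene2.npz");
for z in(7,16,26,36):print(z,proj(d,[657.3,-241.5,z]).round(1))
g=cv2.cvtColor(d["img"],cv2.COLOR_RGB2GRAY)
print(g[228:252,196:222])
from rig import monitor;s=monitor.sense();print(s["joints"],s["tau"],s["force"],s["wrist_torque"])
E
```

```text
77 [[222.7, 211.1], [181.3, 234.4]]
90 [[221.7, 205.9], [179.8, 229.2]]
100 [[221.0, 201.8], [178.6, 225.1]]
110 [[220.2, 197.6], [177.4, 220.9]]
7 [211.  249.1]
16 [210.3 245.9]
26 [209.5 242.3]
36 [208.6 238.6]
[[ 32  30  29  30  29  28  29  31  36  44  56  57  47  47  55  58  49  49
  100 160 191 200 201 200 200 199]
 [ 45  45  36  33  31  30  30  33  40  49  61  58  48  44  53  59  51  48
   86 147 184 197 200 197 193 191]
 [ 82  80  57  36  29  28  30  32  41  56  61  59  48  44  53  57  55  47
   71 129 176 190 191 186 175 167]
 [132 123  83  47  32  31  28  31  40  54  62  60  50  43  49  59  58  49
   62 112 159 173 168 160 147 138]
 [172 157 108  57  34  28  29  30  39  53  61  60  53  45  47  57  59  48
   55  93 134 144 137 134 126 121]
 [192 175 126  68  37  28  30  31  37  47  59  63  57  47  47  55  58  52
   54  84 113 123 122 120 120 119]
 [198 184 139  84  47  32  31  33  34  46  58  62  59  48  43  54  59  58
   59  82 104 116 117 118 120 119]
 [198 190 162 117  71  44  31  29  33  45  55  62  60  50  43  50  58  59
   61  78  98 111 117 117 118 119]
 [200 197 184 1
[... 1303 characters left out ...]
127  73  48  49  53  56  59  61  59  62  60  60  62  62  61  62
   61  63  62  63  63  63  63  63]
 [198 182 137  81  52  45  47  52  55  61  60  60  60  61  62  60  62  61
   62  62  63  60  63  63  62  61]
 [200 187 149  98  58  45  45  49  53  56  59  62  62  61  61  61  63  62
   62  62  62  65  62  63  65  63]
 [200 192 167 124  80  54  44  43  49  52  56  62  62  62  63  61  61  63
   62  63  63  63  62  64  63  62]]
[-5.19013017e-01  8.76431074e-01  1.08206435e+00  1.00246133e-05
  1.18313115e+00 -3.67581483e-01] [ 4.08337335e-03 -6.23949051e+01 -2.43708926e+01 -8.65983884e-05
  8.93861761e-04  2.38092426e-06] [ 0.08277556 -0.31798672  0.4594537 ] [ 0.06287217 -0.00761295  0.02015312]
```

The fingertips are drawn over the wedge top at the hole, scene (209,242). That puts them at about z = 26, while the reported TCP is at 6.7. The earlier open-finger view shows the same offset, so the real tips are about 20 mm higher than reported. I'll open, go 20 mm lower watching the force, and grip again.

send_rows(targets=[0, 0, 0, 0, 0, -0.1, 1, 0, 0, 0, 0, 0, 0, 1, 0, 0, 0, 0, 0, 0, 1, 0, 0, 0, 0, 0, 0, 1])

```text
time_s: 4.12
eef_pos: [657.2, -241.5, 12.6]
ee_rot: [-0.0, 0.759, 0.652, -0.0]
force: [-0.9, 0.5, 0.4]
grip_width: 0.848
grip_force: 0.0
```

send_rows(targets=[0, 0, 0, 0, 0, 0.2, 1, 0, 0, 0, 0, 0, 0.13, 1, 0, 0, 0, 0, 0, 0.1, 1, 0, 0, 0, 0, 0, 0, 1])

```text
time_s: 4.62
eef_pos: [657.0, -241.4, -13.9]
ee_rot: [-0.001, 0.759, 0.652, -0.0]
force: [-0.9, 0.6, -0.1]
grip_width: 0.995
grip_force: 0.0
```

send_rows(newtons=60, targets=[0, 0, 0, 0, 0, 0, 0, 0, 0, 0, 0, 0, 0, -0.4, 0, 0, 0, 0, 0, 0, -1, 0, 0, 0, 0, 0, 0, -1, 0, 0, 0, 0, 0, 0, -1])

```text
time_s: 5.25
eef_pos: [657.6, -241.7, -12.4]
ee_rot: [0.001, 0.759, 0.652, 0.0]
force: [-1.2, 0.5, 5.3]
grip_width: 0.393
grip_force: 60.2
```

The wedge is gripped: opening 33 mm, grip force 60 N. Lifting and moving it to the start of the push.

send_rows(targets=[0, 0, 0, 0, 0, -0.25, -1, 0, 0, 0, 0, 0, -0.25, -1, 0, 0, -5.05, 0, 0, 0, -1, 0, 0, -5.05, 0, 0, 0, -1, 0, 0, 0, 0, 0, 0, -1])

```text
time_s: 5.88
eef_pos: [657.4, -241.6, 17.5]
ee_rot: [0.0, 0.699, 0.716, 0.0]
force: [0.0, -0.9, -2.7]
grip_width: 0.394
grip_force: 59.8
```

```bash
python3 go.py 513 -61 17 91.4
```

```text
t 5.88 pos [ 657.4 -241.6   17.5] yaw 91.38 F [ 0.  -0.9 -2.7] w 0.394 gf 59.8
turn [ 0.02  0.01 -0.02] shift(after turn) [ 3.068 -2.332  0.009] shift(before) [ 3.067 -2.333  0.007]
```

send_rows(targets=[0, 0, 0, 0.61, -0.47, 0, -1, 0, 0, 0, 0.61, -0.47, 0, -1, 0, 0, 0, 0.62, -0.46, 0, -1, 0, 0, 0, 0.61, -0.46, 0, -1, 0, 0, 0, 0.61, -0.47, 0, -1])

```text
time_s: 6.5
eef_pos: [512.2, -60.5, 17.5]
ee_rot: [0.0, 0.699, 0.715, 0.0]
force: [0.8, 1.1, -2.8]
grip_width: 0.388
grip_force: 60.3
```

send_rows(targets=[0, 0, 0, 0, 0, 0.2, -1, 0, 0, 0, 0, 0, 0.15, -1, 0, 0, 0, 0, 0, 0.1, -1, 0, 0, 0, 0, 0, 0, -1])

```text
time_s: 7.0
eef_pos: [513.1, -61.9, -10.6]
ee_rot: [-0.0, 0.699, 0.715, -0.0]
force: [0.1, -0.4, -2.5]
grip_width: 0.386
grip_force: 60.4
```

```bash
python3 go.py 513 -61 -13 91.4; python3 - <<'E'
from rig import eyes
import cv2,numpy as np
o=[]
for n,(x,y,w,h) in(("scene",(300,190,200,200)),("top",(140,180,240,240))):
    c=eyes.capture(n);np.savez(n+"3.npz",**c);o.append(cv2.resize(c["img"][y:y+h,x:x+w,::-1],(400,400),interpolation=cv2.INTER_CUBIC))
cv2.imwrite("pics/pre.png",np.hstack(o))
E
```

```text
t 7.0 pos [513.1 -61.9 -10.6] yaw 91.36 F [ 0.1 -0.4 -2.5] w 0.386 gf 60.4
turn [-0.04 -0.02 -0.04] shift(after turn) [ 0.016 -0.001  0.039] shift(before) [ 0.016 -0.001  0.039]
```

View pics/pre.png

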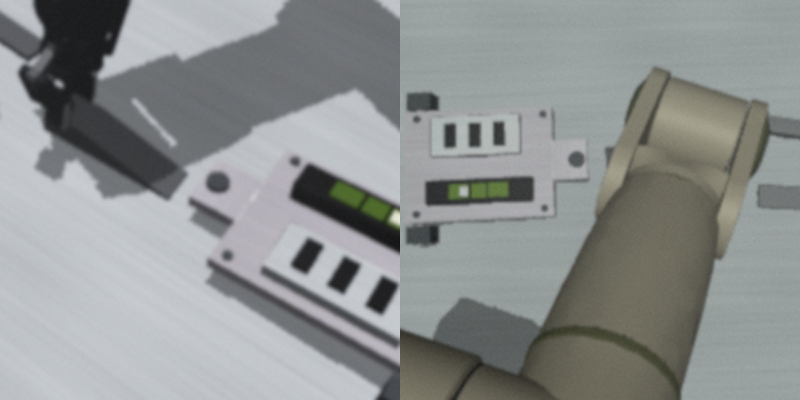

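The wedge sits in line with the tongue, its thin end about 20 mm short of it (scene (390,284)). It still hangs about 2 mm up, because the force shows its weight. I'll set it down and start the push.

send_rows(targets=[0, 0, 0, 0, 0, 0.035, -1, 0, 0, 0, 0.25, 0, 0, -1, 0, 0, 0, 0.25, 0, 0, -1, 0, 0, 0, 0.25, 0, 0, -1, 0, 0, 0, 0, 0, 0, -1])

```text
time_s: 7.72
eef_pos: [511.7, -15.0, -12.2]
ee_rot: [-0.0, 0.698, 0.717, 0.0]
force: [1.1, 0.7, -2.1]
grip_width: 0.39
grip_force: 60.4
```

```bash
cat > bub.py <<'E'
from rig import eyes
from h import *
def bub():
    r={}
    for n,(x,y,w,h),sg in(("top",(150,280,80,30),-1),("scene",(440,265,95,65),-1)):
        c=eyes.capture(n);np.savez(n+"_b.npz",**c);I=c["img"][y:y+h,x:x+w].astype(int)
        R,G,B=I[...,0],I[...,1],I[...,2]
        g=((G-B>25)&(G>R+5)).astype(np.uint8)
        pts=cv2.findNonZero(g)
        hull=cv2.convexHull(pts); m=np.zeros_like(g);cv2.fillConvexPoly(m,hull,1);m=cv2.dilate(m,np.ones((3,3)))
        rect=cv2.minAreaRect(hull);bx=cv2.boxPoints(rect)
        e=sorted([(np.linalg.norm(bx[i]-bx[(i+1)%4]),i) for i in range(4)])[-1][1]
        u=bx[(e+1)%4]-bx[e];u/=np.linalg.norm(u); u=u if u[0]<0 and n=="top" or u[0]>0 and n=="scene" else -u   # towards hinge
        p=((G>120)&(B>100)&(m>0)).astype(np.uint8)
        b=cv2.findNonZero(p)
        s=pts[:,0]@u; L=s.max()-s.min()
        print(n,"n green",len(pts),"len px",round(L,1), end=" ")
        if b is not None: print("bubble (- = hinge) mm",round(-((b[:,0]@u).mean()-(s.max()+s.min())/2)/L*72,1),"npx",len(b))
        else: print("no bubble")
bub()
E
python3 bub.py; python3 go.py 513 -15 -13 91.4
```

```text
top n green 280 len px 35.4 bubble (- = hinge) mm -18.1 npx 38
scene n green 411 len px 49.2 bubble (- = hinge) mm -12.6 npx 69
t 7.83 pos [511.9 -16.3 -12.2] yaw 91.46 F [-0.5 -0.1 -1.4] w 0.39 gf 60.4
turn [0.   0.   0.06] shift(after turn) [0.02  0.019 0.014] shift(before) [0.02  0.019 0.014]
```

send_rows(targets=[0, 0, 0, 0.2, 0, 0.02, -1, 0, 0, 0, 0.2, 0, 0, -1, 0, 0, 0, 0.2, 0, 0, -1, 0, 0, 0, 0.15, 0, 0, -1, 0, 0, 0, 0, 0, 0, -1])

```text
time_s: 8.45
eef_pos: [512.0, 28.4, -12.4]
ee_rot: [0.001, 0.698, 0.716, 0.001]
force: [1.1, -0.3, 5.1]
grip_width: 0.392
grip_force: 61.4
```

```bash
python3 bub.py; python3 go.py 511 45 -13 91.4
```

```text
top n green 280 len px 35.4 bubble (- = hinge) mm -3.9 npx 36
scene n green 408 len px 49.6 bubble (- = hinge) mm -1.5 npx 63
t 8.55 pos [512.   28.4 -12.4] yaw 91.4 F [0.4 0.5 5.7] w 0.391 gf 61.4
turn [0.17 0.03 0.  ] shift(after turn) [ 0.277 -0.009  0.009] shift(before) [ 0.277 -0.009  0.009]
```

send_rows(targets=[0, 0, 0, 0.09, 0, 0, -1, 0, 0, 0, 0.09, 0, 0, -1, 0, 0, 0, 0, 0, 0, -1])

```text
time_s: 8.93
eef_pos: [511.7, 38.7, -12.4]
ee_rot: [0.002, 0.698, 0.716, 0.001]
force: [0.6, -2.9, 5.6]
grip_width: 0.389
grip_force: 61.4
```

```bash
python3 bub.py; python3 go.py 511 45 -13 91.4
```

```text
top n green 275 len px 33.4 bubble (- = hinge) mm 11.6 npx 40
scene n green 416 len px 49.2 bubble (- = hinge) mm -0.5 npx 61
t 9.03 pos [511.8  38.7 -12.4] yaw 91.4 F [ 1.  -3.4  5.6] w 0.391 gf 61.4
turn [0.17 0.07 0.  ] shift(after turn) [ 0.105 -0.01   0.01 ] shift(before) [ 0.105 -0.01   0.009]
```

The two views disagree now, so I'll look.

```bash
python3 - <<'E'
from h import *
o=[]
for n,(x,y,w,h) in(("scene",(380,230,160,120)),("top",(140,225,120,90))):
    c=load(n+"_b.npz");o.append(cv2.resize(c["img"][y:y+h,x:x+w,::-1],(400,300),interpolation=cv2.INTER_CUBIC))
c=load("scene_b.npz");o2=cv2.resize(c["img"][250:325,440:540,::-1],(800,600)[:2],interpolation=cv2.INTER_CUBIC)[100:400]
cv2.imwrite("pics/lvl.png",np.vstack([np.hstack(o),o2]))
E
```

```text
(no output)
```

View pics/lvl.png

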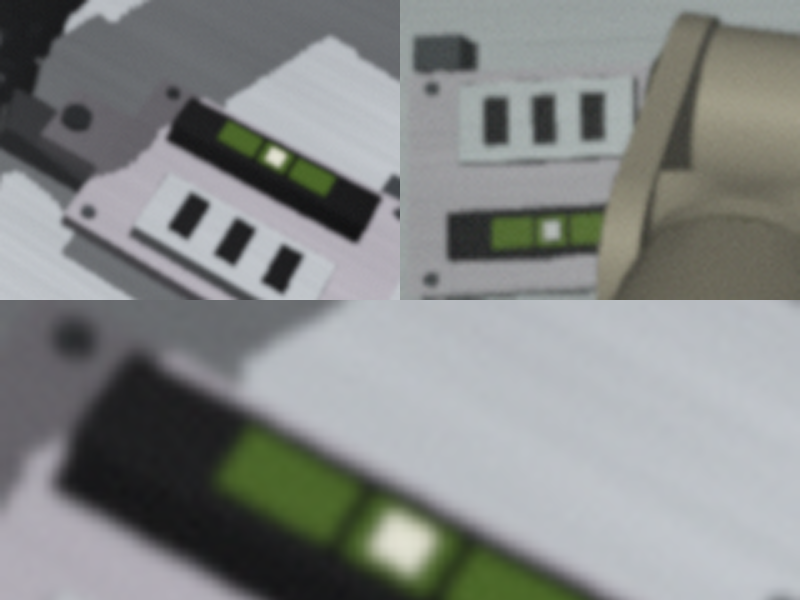

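The bubble sits midway between the two lines in both views (scene crop lines at about 350 and 455, bubble at 405). The odd top reading came from the arm hiding part of the window. Releasing and retreating upward.

send_rows(targets=[0, 0, 0, 0, 0, 0, 0, 0, 0, 0, 0, 0, 0, 0.5, 0, 0, 0, 0, 0, 0, 1, 0, 0, 0, 0, 0, 0, 1, 0, 0, 0, -0.05, 0, 0, 1])

```text
time_s: 9.65
eef_pos: [510.5, 36.3, -13.4]
ee_rot: [-0.0, 0.698, 0.716, -0.0]
force: [1.3, -0.2, 0.2]
grip_width: 1.003
grip_force: 0.0
```

send_rows(targets=[0, 0, 0, 0, 0, -0.2, 1, 0, 0, 0, 0, 0, -0.5, 1, 0, 0, 0, -0.3, 0, -0.8, 1, 0, 0, 0, -0.8, 0, -0.5, 1, 0, 0, 0, -0.9, 0, 0, 1])

```text
time_s: 10.28
eef_pos: [514.8, -85.1, 110.0]
ee_rot: [0.003, 0.698, 0.716, 0.001]
force: [0.7, -0.4, -0.6]
grip_width: 1.0
grip_force: 0.0
```

send_rows(targets=[0, 0, 0, -0.9, 0, 0, 1, 0, 0, 0, -0.9, 0, 0, 1, 0, 0, 0, 0, 0, 0, 1, 0, 0, 0, 0, 0, 0, 1, 0, 0, 0, 0, 0, 0, 1])

```text
time_s: 10.9
eef_pos: [516.3, -190.5, 106.9]
ee_rot: [0.0, 0.698, 0.716, 0.0]
force: [0.4, 0.1, 0.6]
grip_width: 1.001
grip_force: 0.0
```

```bash
python3 bub.py; python3 go.py 511 45 -13 91.4;python3 - <<'E'
from h import *
o=[]
for n,(x,y,w,h) in(("scene",(340,200,200,150)),("top",(140,210,160,120))):
    c=load(n+"_b.npz");o.append(cv2.resize(c["img"][y:y+h,x:x+w,::-1],(400,300),interpolation=cv2.INTER_CUBIC))
cv2.imwrite("pics/end.png",np.hstack(o))
E
```

```text
top n green 294 len px 35.4 bubble (- = hinge) mm 0.6 npx 32
scene n green 410 len px 49.2 bubble (- = hinge) mm -0.8 npx 59
t 11.0 pos [ 516.3 -190.6  106.8] yaw 91.51 F [-0.6 -0.2 -0.3] w 0.999 gf 0.0
turn [0.01 0.   0.11] shift(after turn) [3.928 0.007 1.997] shift(before) [3.928 0.014 1.997]
```

View pics/end.png

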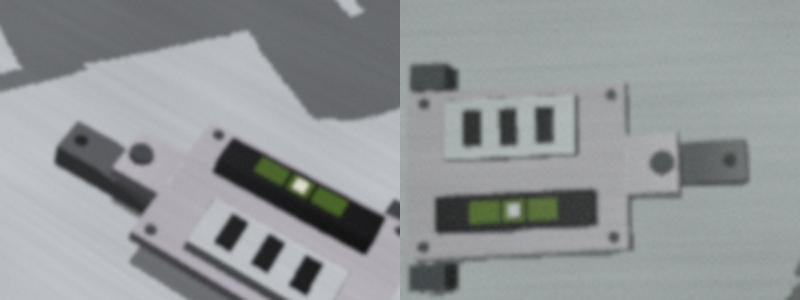

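The wedge lies flat under the foot and in line with the plate. The bubble is centred (0.6 mm in the top view) and the arm is clear.

```bash
python3 -c "
from rig import job
print(job.finish_job())"
```

```text
the job is handed in; nothing more can be done
None
```

I handed the job in at about 11 s: the steel wedge is under the foot, the bubble reads within about 1 mm of centre in both camera views, and the arm is clear; the judge's verdict was not shown.

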